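Load the book press and ratchet it tight

TASK

Push the book block in its boards along the bed of the bench press until it is fully home against the stop at the back, then work the ratchet handle to and fro between its two pins until the platen is screwed down tight on the block and the handle will drive no further. Let go at the end, and leave the jar, tape, pot and brush where they are.

Things in the scene. Friction and masses are not known exactly. Their poses are not given: they have to be found in the camera images.
- press: Grey bench press, fixed. Origin on the table under the screw axis, z up; sizes in mm in this frame. Base plate 250 (x) x 300 (y), its top (the bed) at z 20. The mouth faces -y: the block goes in towards +y. Bed guides 12 high, inner faces x +-75. Columns, 20 thick, at x +-98, y +-45. Crosshead x +-118, y +-70, z 115 to 135; on it two handle pins at x -49, y +-57, up to z 190.
- home (a point): The point on the press where the block's centre must come: x 0, y -45, z 46 in the press frame (same axes). The block's +y end then meets the back stop, a steel bar 150 wide with its face at y +55 in the press frame, z 20 to 50.
- block_c (a point): Centre of the loose block: book pages between two plywood boards, 140 (x) x 200 (y) x 52 high, 0.5 to 0.9 kg. It starts on the bed between the guides (5 mm play each side), 50 to 80 mm short of home towards -y, nearly square to the press. When home its -y end still stands out 75 mm in front of the crosshead: push on that end.
- grip (a point): Middle of the ratchet handle's upright black round grip, 24 in diameter, 77 high (z 148 to 225, this point z 190), 150 mm from the screw axis on the end of a flat steel arm (18 wide, z 138 to 148). Hook it between open fingers or push it from the side.
- handle (a joint): Handle angle, rad, -0.65 to 0.65 (arm at a pin). At 0 the arm points to the press's -x; positive is clockwise from above: grip at x -150 cos, y +150 sin. Going positive drives the screw (after up to 0.35 rad lost until the pawl catches a tooth); going negative clicks freely back. Takes about 5 N at the grip, up to 15 N as it comes tight; stays where left.
- screw (a joint): Angle, rad, by which the screw is turned down. Starts at 0 to 0.8, is tight at its stop at 3.0; turned only by the ratchet. Hexagon nut and toothed wheel on top of the crosshead, up to z 178.
- platen (a joint): How far the platen (steel plate 130 x 110 x 14 under the crosshead) has come down, m: 0.004 per rad of screw. Its underside is 83.5 mm above the table at 0; tight on the block at 0.012.
- jar: Bystander: closed jar, 66 in diameter, 85 high; origin under its centre.
- tape: Bystander: cardboard tape ring, 96 in diameter, 25 high; origin under its centre.
- pot: Bystander: white ceramic pot, 80 in diameter, 95 high; origin under its centre.
- brush: Bystander: brush lying flat, 190 long; origin under its middle.
Mind the look-alikes: they are no part of the job. Of the things that look like the part that bears block_c, the largest one is meant.

How it is judged:
On the way, in this order (a step that is already met when the one before it is completed fails the run):
1. the block is home against the back stop (y of block_c in the frame of home above -0.007 m), for 0.2 s.
2. the screw is tight (value of joint screw above 2.87 rad), for 0.2 s.
At the end, for the whole second after the job is handed in: The block is within 7 mm of the back stop (its centre within 12 mm of its home point) and at rest, and the screw is within 0.13 rad of its tight stop, so that the platen is tight on the block (y of block_c in the frame of home above -0.007 m and distance between block_c and home below 0.012 m and value of joint screw above 2.87 rad and linear speed of block below 0.02 m/s); the robot touches nothing.
It fails at once if the jar is disturbed (distance of jar from where it was at the start of the episode above 0.03 m).
It fails at once if the tape is disturbed (distance of tape from where it was at the start of the episode above 0.03 m).
It fails at once if the pot is disturbed (distance of pot from where it was at the start of the episode above 0.03 m).
It fails at once if the brush is disturbed (distance of brush from where it was at the start of the episode above 0.03 m).
It also fails if it takes over 64 s, if anything falls off the work surface, if the arm or the gripper's body presses on something with over 40 N, if the wrist force passes 120 N, or if a joint passes its speed limit or range.

ROBOT

A 7-joint arm with a two-finger parallel gripper is mounted at the origin on the work surface. World frame = base frame: x ahead of the robot, y to its left, z up, the work surface at z = 0. Lengths are in m, angles in rad, forces in N, time in s.
With the tool pointing down it reaches from about 0.4 to 0.875 m from the base axis. Payload 19.3 kg.
Tool frame: the origin (TCP) lies midway between the tips of the shut fingers; the grasp point (between the pads) lies 19 mm behind it; z points along the fingers, y is the direction in which the jaws open and shut (so a half turn about z gives the same grasp; the last joint's range is limited). The gripper opens to 85 mm and grips with 20 to 120 N. Pads are 22 mm wide; open, the fingers measure 114 mm over their backs; the gripper's body (76 mm by 85 mm) begins 54 mm behind the grasp point. The pads swing forward as they close: fully open they stand 13 mm farther back than shut.
Start: joints at [-0.07, 0.521, -0.036, 1.599, 0.021, 1.021, -0.113], TCP at [0.625, -0, 0.231] pointing down, gripper open.
Joint ranges: [-2.91, 2.91], [-0.3, 2.13], [-1.5, 1.42], [0.17, 2.43], [-1.26, 4.41], [0.16, 1.93], [-2.52, 2.52]. Speed limits (rad/s): [1.89, 1.89, 2.39, 2.39, 3.01, 3.01, 3.01].

INTERFACE

Orientations are given as [roll, pitch, yaw] about the fixed x, y, z axes, in that order (R = Rz(yaw) Ry(pitch) Rx(roll)).
In Python, from workcell import bot gives the robot as it stands.
- The arm moves only by the tool servo_tool, never from a script. Its argument "plan" is a list of rows, each a list of 5 numbers: the shift along the world's x, y, z in mm, then the turn about the world's z in rad, then the gripper's target within -1 to 1 (shut at 1, half-way at 0, fully open at -1). In form: [[tx, ty, tz, yaw, jaw], ...]. A call has exactly 10 rows; each row is the pose to reach, as a shift and turn from the pose commanded when the call began; what a row does not reach only later rows make up. A row lasts 1/12 s, in which the tool goes at most 41.7 mm and 7.16 degrees, less where a joint would pass 70% of its speed; a pose out of reach is approached as far as the arm can. A call with a gripper value outside its range is refused whole. The fingers move at their own pace and stop on an object; "squeeze" is the grip in N (left out, the last holds). Time passes only in rows, so rows that repeat a pose let the fingers close, or fill a call up. It gives the time, the measured TCP pose, the force and the opening at its end, in the units of the state.
- bot.observe(): the state, without advancing time (a new reading comes with each control period).
- bot.grab_frame(name): name is "scene" or "side" or "wrist"; returns the picture (420x560x3 uint8, blue, green, red); there is no depth.
- bot.calibration(name): a dict with "fx", "fy", "cx", "cy" (pixels), "T" (4x4, takes a point from camera to world coordinates). Camera axes: x right, y down, z forward; pixel columns grow to the right and rows downward; lengths in m; the calibration is good to about 2 mm. A picture is of the moment at which its call begins: read the wrist's pose just before it. calibration takes no time and is no camera call; for the wrist camera it gives the pose at the moment of the call.
- bot.job_done(): hands the job in, once; it reports no verdict.
The state is a dict: "clock": time; "qpos": joint angles; "qd": joint speeds; "joint_efforts": joint torques, N m; "position": TCP position; "tool_rot": TCP orientation; "force": force on the tool from outside, world axes, zero at the start; "moment": the same for the moment, N m; "grip_width": finger opening in m.
Only numpy, scipy, OpenCV 4.12 (cv2) and the standard library are available. Lean on these libraries where they do the work, as an engineer would, in place of code of your own. Each camera call takes 0.05 s, during which the arm holds its last target.

## Working session

There is one attempt and no reset: what is moved stays moved. The work goes in short steps, Python scripts to look and compute and a tool call to move; the robot and the scene stay as the last step left them, time stands still between calls to the robot, and variables do not carry over. Pictures are saved under pics/ and viewed, and the job is handed in when it is done.

Besides the shell and the picture viewer there is one more tool, called after ">>>" as name(argument=value, ...) on one line, values as JSON. servo_tool: Moves the arm, as the interface text tells. Its arguments: {"type":"object","properties":{"plan":{"type":"array","items":{"type":"array","items":{"type":"number"}}},"squeeze":{"type":"number"}},"required":["plan"]}

```bash
mkdir -p pics; python3 - <<'E'
from workcell import bot
import cv2,numpy as np
print(bot.observe())
for n in ["scene","side","wrist"]:
    c=bot.calibration(n); print(n,c['fx'],c['fy'],c['cx'],c['cy'],np.round(c['T'],4).tolist())
    cv2.imwrite(f"pics/a_{n}.png",bot.grab_frame(n))
E
```

```text
{'clock': 0.0, 'qpos': array([-0.07014486,  0.52202164, -0.03628822,  1.600006  ,  0.02120232,
        1.02109403, -0.11281968]), 'qd': array([ 0.00099549, -0.00090229, -0.00080205,  0.00023807, -0.00063455,
       -0.00101843,  0.00081061]), 'joint_efforts': array([-4.24098413e-03, -9.27110124e+01,  1.97758444e+00, -3.69928443e+01,
        1.76317629e-02,  8.19846697e-03, -6.58496788e-05]), 'position': array([ 6.24662489e-01, -9.50991679e-05,  2.30722135e-01]), 'tool_rot': array([-3.14045314e+00,  1.03147552e-04,  1.57067879e+00]), 'force': array([-0.6160564 ,  1.06211297, -0.19860441]), 'moment': array([ 0.02760996, -0.01093034,  0.0218109 ]), 'grip_width': 0.08541279251206607}
scene 441.1820854359657 441.1820854359657 274.7489839963409 212.71489168869024 [[0.898, 0.4152, -0.1453, 0.6863], [0.4399, -0.8492, 0.2921, -0.4155], [-0.0021, -0.3263, -0.9453, 1.4614], [0.0, 0.0, 0.0, 1.0]]
side 457.207411404816 457.207411404816 274.9552006497935 202.23782781966415 [[-0.8941, -0.2002, 0.4006, -0.0534], [-0.4472, 0.4471, -0.7747, 1.0944], [-0.024, -0.8718, -0.4893, 0.8122], [0.0, 0.0, 0.0, 1.0]]
wrist 363.78372685445373 363.78372685445373 277.5249484909936 210.01043532320534 [[1.0, -0.0012, -0.0017, 0.6245], [-0.0016, -0.965, -0.2622, 0.0678], [-0.0014, 0.2622, -0.965, 0.3731], [0.0, 0.0, 0.0, 1.0]]
```

View pics/a_scene.png

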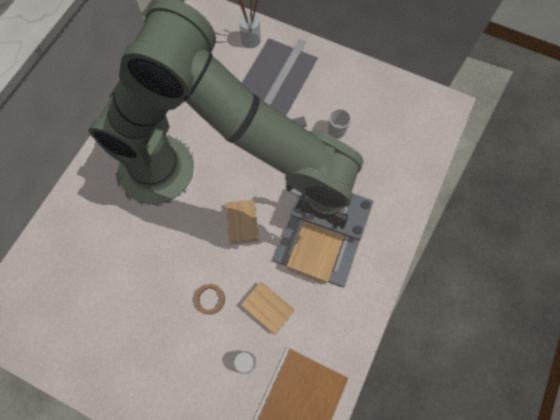

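View pics/a_side.png

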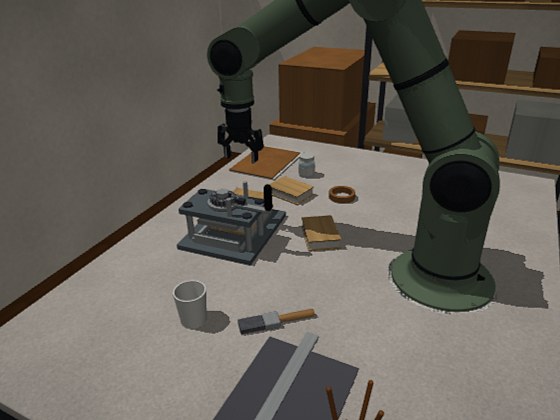

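View pics/a_wrist.png

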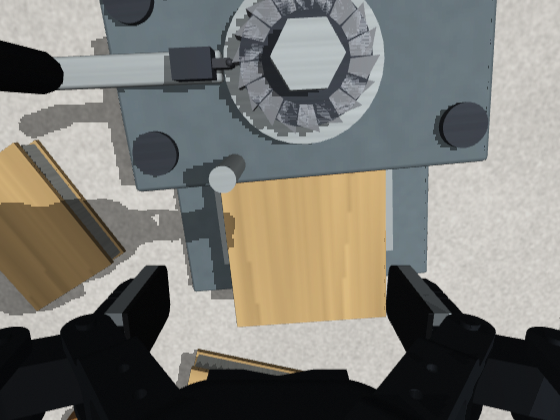

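The wrist view shows the press with the block on its bed at (310,250), the hex nut at (310,53) and the black grip near (20,70). Candidates for the block:
- on the bed: scene (317,252)
- loose, left: scene (242,222)
- loose, front: scene (268,307)

The one on the bed between the guides is the largest and fits the description. I'll check it in a crop and measure.

```bash
cat > h.py <<'E'
import numpy as np,cv2
from workcell import bot
def ray(c,px,z):
    T=np.array(c['T']);d=T[:3,:3]@np.array([(px[0]-c['cx'])/c['fx'],(px[1]-c['cy'])/c['fy'],1])
    o=T[:3,3];return o+d*(z-o[2])/d[2]
def proj(c,p):
    T=np.array(c['T']);q=T[:3,:3].T@(np.array(p)-T[:3,3]);return [round(float(c['fx']*q[0]/q[2]+c['cx']),1),round(float(c['fy']*q[1]/q[2]+c['cy']),1)]
E
python3 - <<'E'
from h import *
c=bot.calibration('wrist')
for n,p,z in [('hex',(310,54),.178),('chL',(140,190),.135),('chR',(487,158),.135),('pin',(222,180),.190),
 ('blkFL',(238,327),.072),('blkFR',(386,317),.072),('blkTL',(221,196),.072),('baseFL',(195,291),.02),('baseFR',(427,271),.02),('baseR2',(428,168),.02),('boltL',(156,152),.14),('boltR',(464,124),.14)]:
    print(n,np.round(ray(c,p,z)*1000,1))
im=cv2.imread('pics/a_scene.png')
cv2.imwrite('pics/crop1.png',cv2.resize(im[180:350,180:400],None,fx=3.5,fy=3.5,interpolation=cv2.INTER_CUBIC))
s=cv2.imread('pics/a_side.png')
cv2.imwrite('pics/crop2.png',cv2.resize(s[150:270,160:360],None,fx=4,fy=4,interpolation=cv2.INTER_CUBIC))
E
```

```text
hex [640.5  95.3 178. ]
chL [532.2  17.1 135. ]
chR [760.9  38.1 135. ]
pin [595.9  34.  190. ]
blkFL [ 586.7 -127.9   72. ]
blkFR [ 724.9 -117.4   72. ]
blkTL [576.1  -1.6  72. ]
baseFL [ 535.4 -117.9   20. ]
baseFR [781.3 -94.9  20. ]
baseR2 [770.7  14.1  20. ]
boltL [546.8  42.9 140. ]
boltR [740.5  59.9 140. ]
```

View pics/crop1.png

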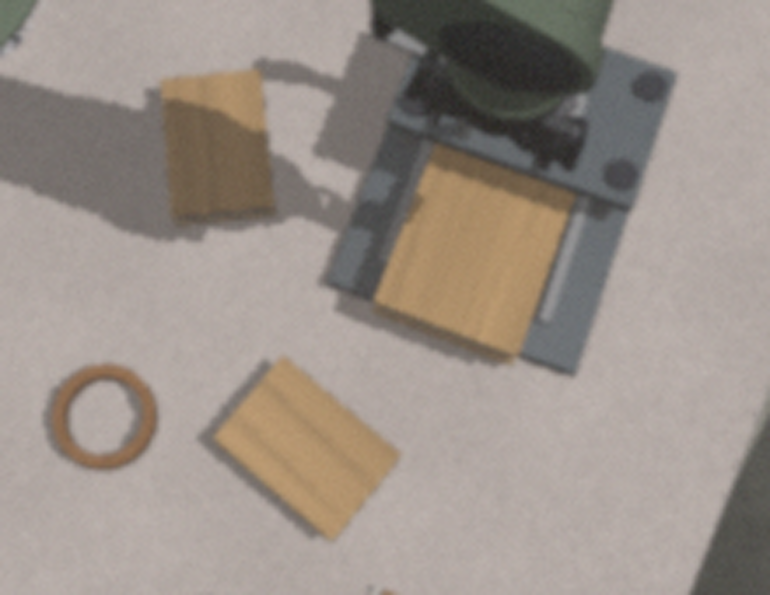

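View pics/crop2.png

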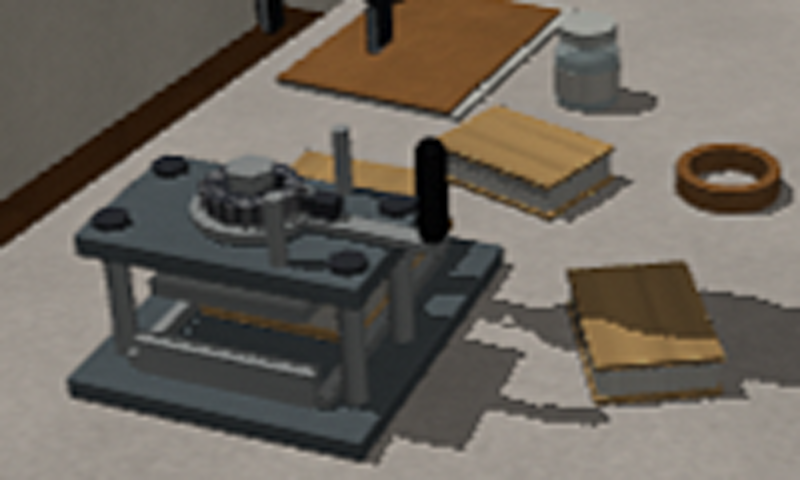

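```bash
python3 - <<'E'
from h import *
c=bot.calibration('wrist');s=bot.calibration('scene');d=bot.calibration('side')
th=np.arctan2(22,237.3);R=np.array([[np.cos(th),-np.sin(th)],[np.sin(th),np.cos(th)]]);O=np.array([.640,.0953])
def P(x,y,z): return np.r_[O+R@np.array([x,y])/1000,z/1000]
for n,p in [('armfar',(70,73)),('armnear',(160,65))]:
    w=ray(c,p,.148);q=R.T@(w[:2]-O);print(n,w[:2],q,'h',np.arctan2(q[1],-q[0]))
for n,p,z in [('book2',(268,307),.05),('book3',(242,222),.05),('tape',(209,298),.02),('jar',(245,362),.085),('pot',(339,123),.09)]: print(n,ray(s,p,z)[:2])
print('brush',ray(d,(275,322),.01)[:2],'pot',ray(d,(192,325),0)[:2])
for h in(-.1,0,.1,.2):
    g=P(-150*np.cos(h),150*np.sin(h),225);print(h,g,'side px top',proj(d,g),'mid',proj(d,[g[0],g[1],.19]))
print('blkfront home',P(0,-145,46),'now',P(-4.4,-218,46), 'th',th)
print('check scene proj base corners',[proj(s,P(x,y,20)) for x,y in((-125,-213),(125,-213))])
E
```

```text
armfar [0.50347446 0.08947493] [-0.13648031  0.006803  ] h 0.049804765999641364
armnear [0.55626211 0.09373611] [-0.08352469  0.00617295] h 0.07377151427402301
book2 [ 0.58851398 -0.27098556]
book3 [ 0.38497083 -0.0572895 ]
tape [ 0.40190322 -0.32625048]
jar [ 0.60105492 -0.44794012]
pot [0.53192949 0.40945137]
brush [0.33564794 0.35939488] pot [0.52161592 0.44664173]
-0.1 [0.49276908 0.06661104 0.225     ] side px top [269.8, 182.2] mid [270.2, 193.1]
0 [0.4906405  0.08145293 0.225     ] side px top [268.1, 184.5] mid [268.5, 195.4]
0.1 [0.49000428 0.09643318 0.225     ] side px top [265.8, 186.8] mid [266.3, 197.8]
0.2 [0.49086676 0.1114021  0.225     ] side px top [263.1, 189.0] mid [263.5, 200.1]
blkfront home [ 0.6533855  -0.04908085  0.046     ] now [ 0.65574319 -0.12217531  0.046     ] th 0.09244539607336598
check scene proj base corners [[272.8, 261.9], [344.5, 288.6]]
```

>>> servo_tool(plan=[[8,-32,0,0.03,-1],[16,-66,0,0.06,-1],[24,-100,0,0.09,-1],[32,-132,0,0.092,-1],[38,-160,0,0.092,-1],[38,-160,-40,0.092,-1],[38,-160,-80,0.092,-1],[38,-160,-120,0.092,-1],[38,-160,-155,0.092,-1],[38,-160,-170,0.092,-1]], squeeze=40)

```text
clock: 0.98
position: [0.6605, -0.1595, 0.0563]
tool_rot: [-3.136, -0.002, 1.663]
force: [-0.0, 0.8, 0.4]
grip_width: 0.0855
```

```bash
python3 - <<'E'
from h import *
o=bot.observe();print(o['clock'],o['position'],o['tool_rot'],o['force'],o['qpos'])
cv2.imwrite('pics/b_w.png',bot.grab_frame('wrist'));cv2.imwrite('pics/b_s.png',bot.grab_frame('scene'))
E
```

```text
0.9833 [ 0.66051348 -0.15950293  0.05634214] [-3.13588634e+00 -1.68044299e-03  1.66291362e+00] [-0.00382168  0.77753579  0.44008328] [ 0.17350628  0.81156677 -0.0380537   1.55284183  0.03870049  0.78386446
  0.21184961]
```

View pics/b_w.png

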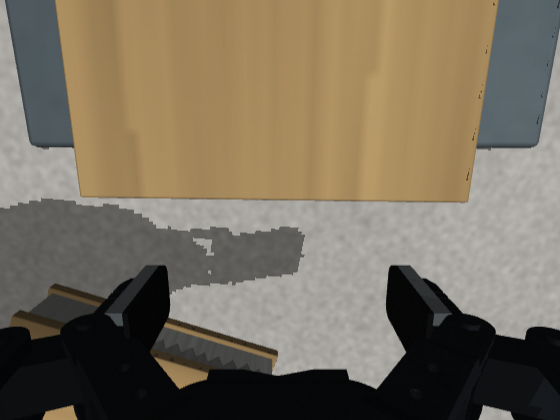

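The wrist view shows the block's front edge at row ~198, square and centred ahead of both fingers, with the table clear below. I'll go down and push.

>>> servo_tool(plan=[[0,0,-15,0,-1],[0,0,-29,0,-1],[-1,12,-29,0,-1],[-2,22,-29,0,-1],[-3,32,-29,0,-1],[-4,42,-29,0,-1],[-5,52,-29,0,-1],[-6,62,-29,0,-1],[-6.5,72,-29,0,-1],[-7,80,-29,0,-1]])

```text
clock: 1.92
position: [0.6564, -0.0791, 0.0331]
tool_rot: [3.14, 0.001, 1.663]
force: [1.0, -5.5, 4.5]
grip_width: 0.0855
```

```bash
python3 - <<'E'
from h import *
o=bot.observe();print(o['clock'],o['position'],o['tool_rot'],o['force'])
cv2.imwrite('pics/c_w.png',bot.grab_frame('wrist'))
E
```

```text
1.9167 [ 0.65637139 -0.07907021  0.0330737 ] [3.14046552e+00 5.62945563e-04 1.66315538e+00] [ 0.97787846 -5.50364351  4.52395292]
```

View pics/c_w.png

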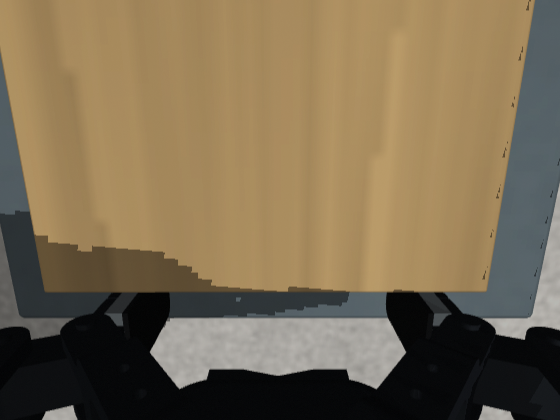

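Both fingers are pushing squarely on the block's end (row ~292). I'll push on slowly to the stop.

>>> servo_tool(plan=[[0,4,0,0,-1],[0,7,0,0,-1],[-1,10,0,0,-1],[-1,12,0,0,-1],[-1,14,0,0,-1],[-1,16,0,0,-1],[-1,17,0,0,-1],[-1,18,0,0,-1],[-2,19,0,0,-1],[-2,20,0,0,-1]])

```text
clock: 2.8
position: [0.6544, -0.0613, 0.0325]
tool_rot: [3.141, 0.001, 1.662]
force: [4.3, -13.2, 0.2]
grip_width: 0.0853
```

>>> servo_tool(plan=[[0,0.5,0,0,-1],[0,1,0,0,-1],[0,1.5,0,0,-1],[0,2,0,0,-1],[0,2.5,0,0,-1],[0,3,0,0,-1],[0,3,0,0,-1],[0,3,0,0,-1],[0,3,0,0,-1],[0,3,0,0,-1]])

```text
clock: 3.63
position: [0.6544, -0.0613, 0.0326]
tool_rot: [3.141, 0.004, 1.66]
force: [3.7, -22.3, 2.9]
grip_width: 0.0855
```

```bash
python3 - <<'E'
from h import *
o=bot.observe();print(o['clock'],o['position'],o['tool_rot'],o['force'])
cv2.imwrite('pics/d_w.png',bot.grab_frame('wrist'));s=bot.grab_frame('side')
cv2.imwrite('pics/d_s.png',cv2.resize(s[150:270,160:360],None,fx=4,fy=4,interpolation=cv2.INTER_CUBIC))
E
```

```text
3.6333 [ 0.65436655 -0.06132013  0.03260118] [3.14082202 0.00436086 1.66017976] [  3.69221498 -22.33603503   2.91502852]
```

View pics/d_s.png

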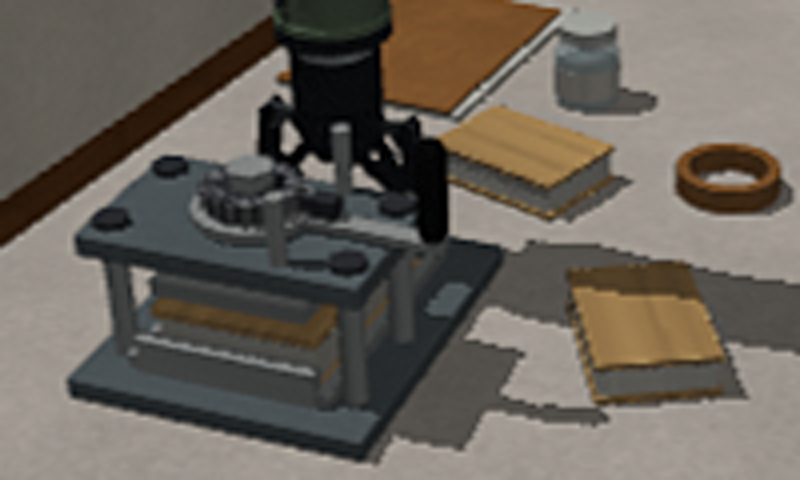

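View pics/d_w.png

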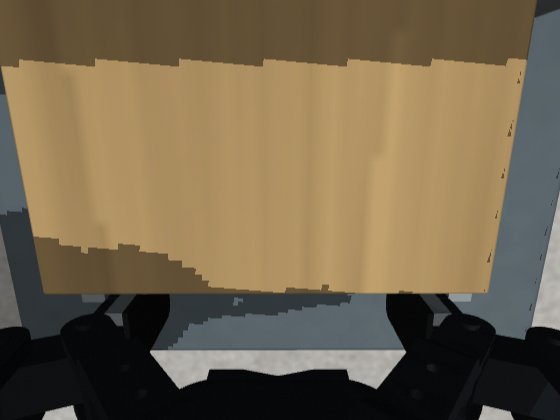

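The block is home: force rose to 22 N with no further motion, the fingers stand where predicted, and the side view shows the book under the platen up against the stop bar at (230,330). Next I'll retreat and go to the grip.

>>> servo_tool(plan=[[2,-25,0,0,-1],[3,-45,10,0,-1],[3,-45,50,0,-1],[3,-45,90,0,-1],[3,-45,130,0,-1],[3,-45,170,0.1,-1],[3,-45,210,0.2,-1],[-20,-20,235,0.32,-1],[-45,5,240,0.44,-1],[-70,30,240,0.56,-1]])

```text
clock: 4.57
position: [0.5835, -0.0257, 0.2742]
tool_rot: [3.139, 0.001, 2.229]
force: [1.2, 0.8, -0.7]
grip_width: 0.0855
```

>>> servo_tool(plan=[[-22,20,0,0.12,-1],[-44,40,0,0.24,-1],[-66,60,0,0.36,-1],[-80,80,0,0.48,-1],[-90,100,0,0.6,-1],[-94,116,0,0.72,-1],[-94,116,0,0.84,-1],[-94,116,0,0.96,-1],[-94,116,0,0.96,-1],[-94,116,0,0.96,-1]])

```text
clock: 5.4
position: [0.4898, 0.089, 0.2722]
tool_rot: [3.141, -0.0, -3.104]
force: [0.2, -0.5, 0.9]
grip_width: 0.0853
```

```bash
python3 - <<'E'
from h import *
o=bot.observe();print(o['clock'],o['position'],o['tool_rot'],o['force'],o['qpos'])
c=bot.calibration('wrist')
cv2.imwrite('pics/e_w.png',bot.grab_frame('wrist'));s=bot.grab_frame('side')
cv2.imwrite('pics/e_s.png',cv2.resize(s[100:270,140:360],None,fx=3.5,fy=3.5,interpolation=cv2.INTER_CUBIC))
print('exp grip px',proj(c,[.490,.089,.225]))
E
```

```text
5.4 [0.48976528 0.08902918 0.27217513] [ 3.14133002e+00 -4.98614187e-04 -3.10425094e+00] [ 0.21540579 -0.51915289  0.89363447] [ 0.05588317  0.29763838 -0.44000465  1.86087604  0.147074    1.01526274
  1.16307454]
exp grip px [274.7, 237.1]
```

View pics/e_w.png

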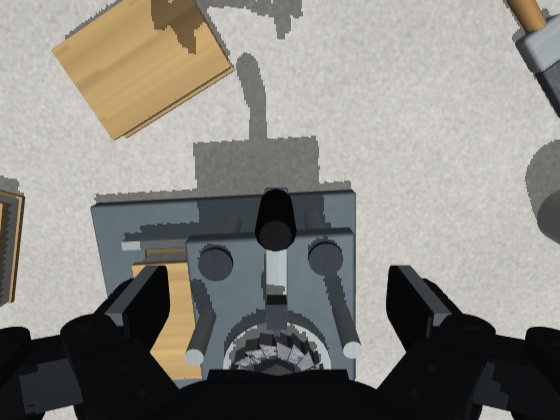

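View pics/e_s.png

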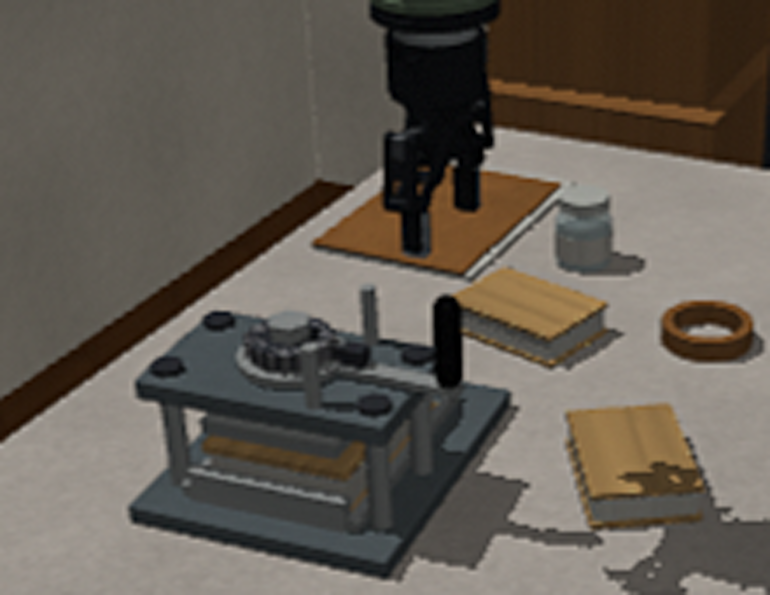

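The grip is at wrist pixel (275,235), against (275,237) predicted, midway between the fingers. I'll go down and half close.

>>> servo_tool(plan=[[0,0,-35,0,-1],[0,0,-70,0,-1],[0,0,-100,0,-1],[0,0,-108,0,-1],[0,0,-108,0,0.2],[0,0,-108,0,0.2],[0,0,-108,0,0.2],[0,0,-108,0,0.2],[0,0,-108,0,0.2],[0,0,-108,0,0.2]])

```text
clock: 6.33
position: [0.4904, 0.089, 0.1651]
tool_rot: [3.142, 0.001, -3.101]
force: [0.3, 0.4, -0.5]
grip_width: 0.0342
```

```bash
cat >> h.py <<'E'
th=np.arctan2(22,237.3);R=np.array([[np.cos(th),-np.sin(th)],[np.sin(th),np.cos(th)]]);O=np.array([.640,.0953])
def G(h): return 1000*(O+R@np.array([-150*np.cos(h),150*np.sin(h)])/1000)
def stroke(h0,hs):
    for h in hs: print(round(h,3),np.round(G(h)-G(h0),0),'yaw',round(h0-h,2))
E
python3 - <<'E'
from h import *
o=bot.observe();print(o['clock'],o['position'],o['tool_rot'],o['force'],o['grip_width'])
print('down');stroke(.05,np.linspace(.05,-.68,11)[1:])
print('up1');stroke(-.68,np.linspace(-.68,0,11)[1:])
print('up2');stroke(0,np.linspace(0,.68,11)[1:])
print('dn1');stroke(.68,np.linspace(.68,0,11)[1:])
print('dn2');stroke(0,np.linspace(0,-.68,11)[1:])
cv2.imwrite('pics/f_w.png',bot.grab_frame('wrist'))
E
```

```text
6.3333 [0.49036937 0.08897722 0.16509668] [ 3.14152809e+00  1.32290802e-03 -3.10083200e+00] [ 0.29605013  0.38169283 -0.52950841] 0.03422342235461935
down
-0.023 [  1. -11.] yaw 0.07
-0.096 [  3. -22.] yaw 0.15
-0.169 [  5. -32.] yaw 0.22
-0.242 [  8. -43.] yaw 0.29
-0.315 [ 12. -53.] yaw 0.37
-0.388 [ 17. -63.] yaw 0.44
-0.461 [ 22. -72.] yaw 0.51
-0.534 [ 28. -82.] yaw 0.58
-0.607 [ 35. -90.] yaw 0.66
-0.68 [ 42. -98.] yaw 0.73
up1
-0.612 [-7.  8.] yaw -0.07
-0.544 [-13.  16.] yaw -0.14
-0.476 [-19.  24.] yaw -0.2
-0.408 [-24.  33.] yaw -0.27
-0.34 [-29.  42.] yaw -0.34
-0.272 [-33.  51.] yaw -0.41
-0.204 [-36.  61.] yaw -0.48
-0.136 [-39.  71.] yaw -0.54
-0.068 [-41.  81.] yaw -0.61
0.0 [-42.  91.] yaw -0.68
up2
0.068 [-1. 10.] yaw -0.07
0.136 [-0. 20.] yaw -0.14
0.204 [ 0. 31.] yaw -0.2
0.272 [ 2. 41.] yaw -0.27
0.34 [ 4. 51.] yaw -0.34
0.408 [ 7. 60.] yaw -0.41
0.476 [10. 70.] yaw -0.48
0.544 [14. 79.] yaw -0.54
0.612 [19. 88.] yaw -0.61
0.68 [25. 97.] yaw -0.68
dn1
0.612 [-5. -9.] yaw 0.07
0.544 [-10. -18.] yaw 0.14
0.476 [-14. -27.] yaw 0.2
0.408 [-18. -37.] yaw 0.27
0.34 [-21. -46.] yaw 0.34
0.272 [-23. -56.] yaw 0.41
0.204 [-24. -66.] yaw 0.48
0.136 [-25. -77.] yaw 0.54
0.068 [-25. -87.] yaw 0.61
0.0 [-25. -97.] yaw 0.68
dn2
-0.068 [  1. -10.] yaw 0.07
-0.136 [  3. -20.] yaw 0.14
-0.204 [  6. -30.] yaw 0.2
-0.272 [  9. -40.] yaw 0.27
-0.34 [ 13. -49.] yaw 0.34
-0.408 [ 18. -58.] yaw 0.41
-0.476 [ 23. -67.] yaw 0.48
-0.544 [ 29. -75.] yaw 0.54
-0.612 [ 35. -83.] yaw 0.61
-0.68 [ 42. -91.] yaw 0.68
```

View pics/f_w.png

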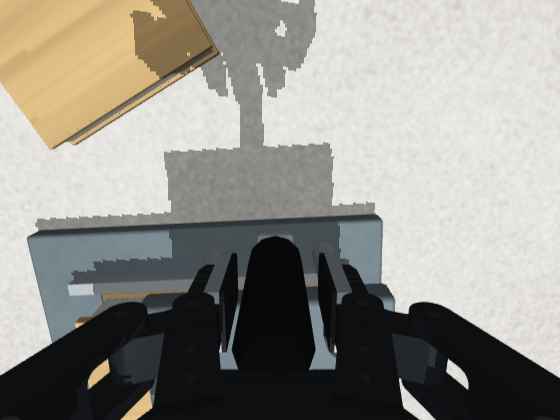

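The grip stands between the two pads with about 5 mm of play each side. Next is the back stroke to the negative pin.

>>> servo_tool(plan=[[1,-11,0,0.07,0.2],[3,-22,0,0.15,0.2],[5,-32,0,0.22,0.2],[8,-43,0,0.29,0.2],[12,-53,0,0.37,0.2],[17,-63,0,0.44,0.2],[22,-72,0,0.51,0.2],[28,-82,0,0.58,0.2],[35,-90,0,0.66,0.2],[42,-98,0,0.73,0.2]])

```text
clock: 7.22
position: [0.532, -0.0095, 0.1645]
tool_rot: [3.141, -0.0, -2.367]
force: [-0.8, 1.1, 0.9]
grip_width: 0.0346
```

>>> servo_tool(plan=[[-7,8,0,-0.07,0.2],[-13,16,0,-0.14,0.2],[-19,24,0,-0.2,0.2],[-24,33,0,-0.27,0.2],[-29,42,0,-0.34,0.2],[-33,51,0,-0.41,0.2],[-36,61,0,-0.48,0.2],[-39,71,0,-0.54,0.2],[-41,81,0,-0.61,0.2],[-42,91,0,-0.68,0.2]])

```text
clock: 8.05
position: [0.49, 0.082, 0.1646]
tool_rot: [-3.141, 0.0, -3.054]
force: [1.8, -3.3, 1.2]
grip_width: 0.0342
```

>>> servo_tool(plan=[[-1,10,0,-0.07,0.2],[0,20,0,-0.14,0.2],[0,31,0,-0.2,0.2],[2,41,0,-0.27,0.2],[4,51,0,-0.34,0.2],[7,60,0,-0.41,0.2],[10,70,0,-0.48,0.2],[14,79,0,-0.54,0.2],[19,88,0,-0.61,0.2],[25,97,0,-0.68,0.2]])

```text
clock: 8.88
position: [0.5147, 0.179, 0.1645]
tool_rot: [-3.14, -0.0, 2.549]
force: [-19.9, -30.3, 14.4]
grip_width: 0.0343
```

```bash
python3 - <<'E'
from h import *
o=bot.observe();print(o['clock'],o['position'],o['tool_rot'],o['force'],o['grip_width'],o['qpos'])
print(G(.65),G(.68))
cv2.imwrite('pics/g_w.png',bot.grab_frame('wrist'));s=bot.grab_frame('side')
cv2.imwrite('pics/g_s.png',cv2.resize(s[100:270,140:360],None,fx=3.5,fy=3.5,interpolation=cv2.INTER_CUBIC))
E
```

```text
8.8833 [0.51469961 0.17895052 0.16445065] [-3.14032300e+00 -2.64169181e-04  2.54919099e+00] [-19.92875752 -30.28233872  14.40072509] 0.03425765683874039 [-0.25949766  0.48860294 -0.24875099  1.86664123  0.16122801  0.80696446
  0.38608822]
[512.71726944 174.66691061] [515.15519255 178.44910735]
```

View pics/g_w.png

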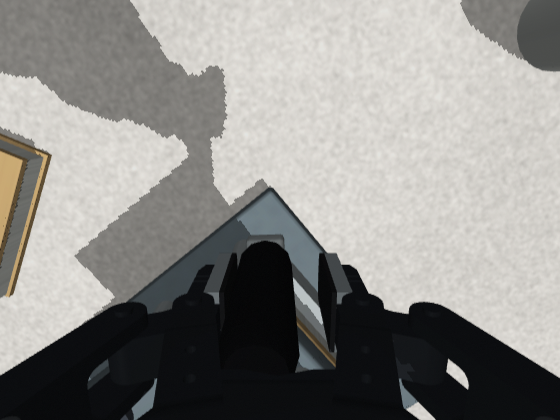

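View pics/g_s.png

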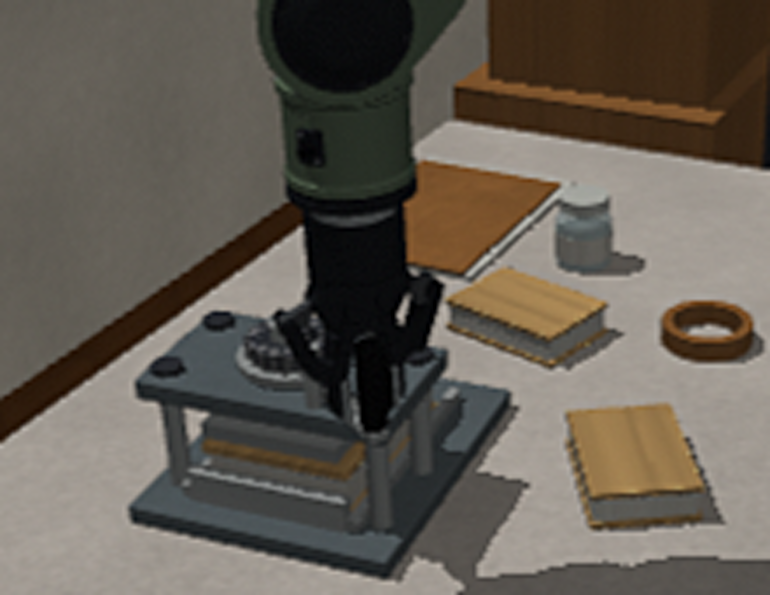

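The first driving stroke ended at the positive pin (36 N on the stop). Now back for stroke 2; from h≈0.2 I'll go in small steps, because it may come tight there.

>>> servo_tool(plan=[[-5,-9,0,0.07,0.2],[-10,-18,0,0.14,0.2],[-14,-27,0,0.2,0.2],[-18,-37,0,0.27,0.2],[-21,-46,0,0.34,0.2],[-23,-56,0,0.41,0.2],[-24,-66,0,0.48,0.2],[-25,-77,0,0.54,0.2],[-25,-87,0,0.61,0.2],[-25,-97,0,0.68,0.2]])

```text
clock: 9.82
position: [0.4901, 0.0819, 0.1646]
tool_rot: [3.141, 0.001, -3.047]
force: [1.5, 3.0, -0.2]
grip_width: 0.034
```

>>> servo_tool(plan=[[1,-10,0,0.07,0.2],[3,-20,0,0.14,0.2],[6,-30,0,0.2,0.2],[9,-40,0,0.27,0.2],[13,-49,0,0.34,0.2],[18,-58,0,0.41,0.2],[23,-67,0,0.48,0.2],[29,-75,0,0.54,0.2],[35,-83,0,0.61,0.2],[42,-91,0,0.68,0.2]])

```text
clock: 10.65
position: [0.532, -0.0093, 0.1645]
tool_rot: [3.141, -0.0, -2.367]
force: [-1.8, 3.4, 0.4]
grip_width: 0.0344
```

>>> servo_tool(plan=[[-7,8,0,-0.07,0.2],[-13,16,0,-0.14,0.2],[-19,24,0,-0.2,0.2],[-24,33,0,-0.27,0.2],[-29,42,0,-0.34,0.2],[-33,51,0,-0.41,0.2],[-36,61,0,-0.48,0.2],[-39,71,0,-0.54,0.2],[-41,81,0,-0.61,0.2],[-42,91,0,-0.68,0.2]])

```text
clock: 11.48
position: [0.49, 0.082, 0.1646]
tool_rot: [-3.141, 0.0, -3.054]
force: [1.6, -2.2, 0.2]
grip_width: 0.0345
```

>>> servo_tool(plan=[[0,3,0,-0.02,0.2],[0,6,0,-0.04,0.2],[0,9,0,-0.06,0.2],[0,12,0,-0.08,0.2],[0,15,0,-0.1,0.2],[0,18,0,-0.12,0.2],[0,21,0,-0.14,0.2],[0,24,0,-0.16,0.2],[0,27,0,-0.18,0.2],[0,30,0,-0.2,0.2]])

```text
clock: 12.32
position: [0.4901, 0.1123, 0.1643]
tool_rot: [3.141, 0.0, 3.031]
force: [1.7, -2.9, 0.5]
grip_width: 0.0344
```

>>> servo_tool(plan=[[0,1,0,-0.01,0.2],[0,3,0,-0.02,0.2],[0,4,0,-0.03,0.2],[1,6,0,-0.04,0.2],[1,7,0,-0.05,0.2],[1,9,0,-0.06,0.2],[2,10,0,-0.07,0.2],[2,12,0,-0.08,0.2],[2,13,0,-0.09,0.2],[3,15,0,-0.1,0.2]])

```text
clock: 13.15
position: [0.4928, 0.127, 0.1643]
tool_rot: [-3.141, -0.0, 2.932]
force: [-2.4, -2.2, 1.4]
grip_width: 0.0338
```

>>> servo_tool(plan=[[0,1,0,-0.01,0.2],[1,3,0,-0.02,0.2],[1,4,0,-0.03,0.2],[2,6,0,-0.04,0.2],[2,7,0,-0.05,0.2],[3,9,0,-0.06,0.2],[3,10,0,-0.07,0.2],[4,11,0,-0.08,0.2],[4,13,0,-0.09,0.2],[5,14,0,-0.1,0.2]])

```text
clock: 13.98
position: [0.4979, 0.1412, 0.1643]
tool_rot: [-3.142, -0.0, 2.832]
force: [-2.7, -1.2, 0.4]
grip_width: 0.0343
```

>>> servo_tool(plan=[[1,1,0,-0.01,0.2],[1,3,0,-0.02,0.2],[2,4,0,-0.03,0.2],[2,6,0,-0.04,0.2],[3,7,0,-0.05,0.2],[3,8,0,-0.06,0.2],[4,10,0,-0.07,0.2],[5,11,0,-0.08,0.2],[5,12,0,-0.09,0.2],[6,14,0,-0.1,0.2]])

```text
clock: 14.82
position: [0.504, 0.1549, 0.1643]
tool_rot: [-3.141, -0.0, 2.732]
force: [-2.0, -1.6, 0.6]
grip_width: 0.0346
```

>>> servo_tool(plan=[[1,1,0,-0.01,0.2],[1,3,0,-0.02,0.2],[2,4,0,-0.03,0.2],[3,5,0,-0.04,0.2],[3,7,0,-0.05,0.2],[4,8,0,-0.06,0.2],[5,9,0,-0.07,0.2],[6,10,0,-0.08,0.2],[7,12,0,-0.09,0.2],[8,13,0,-0.1,0.2]])

```text
clock: 15.65
position: [0.512, 0.1683, 0.1643]
tool_rot: [-3.142, -0.0, 2.632]
force: [-3.3, -1.2, -0.3]
grip_width: 0.0342
```

>>> servo_tool(plan=[[0,1,0,-0.01,0.2],[1,2,0,-0.02,0.2],[2,3,0,-0.03,0.2],[3,4,0,-0.04,0.2],[4,5,0,-0.05,0.2],[4,6,0,-0.06,0.2],[5,7,0,-0.07,0.2],[5,8,0,-0.07,0.2],[6,9,0,-0.07,0.2],[6,9,0,-0.07,0.2]])

```text
clock: 16.48
position: [0.5175, 0.1763, 0.1642]
tool_rot: [-3.14, -0.0, 2.563]
force: [-5.4, -6.5, 4.2]
grip_width: 0.0341
```

```bash
python3 - <<'E'
from h import *
o=bot.observe();print(o['clock'],o['position'],o['tool_rot'],o['force'],G(.65))
s=bot.grab_frame('side')
cv2.imwrite('pics/i_s.png',cv2.resize(s[100:270,140:360],None,fx=3.5,fy=3.5,interpolation=cv2.INTER_CUBIC))
E
```

```text
16.4833 [0.5175063  0.17633142 0.16419074] [-3.13967189e+00 -4.24448864e-04  2.56260578e+00] [-5.36481917 -6.47925344  4.24755804] [512.71726944 174.66691061]
```

View pics/i_s.png

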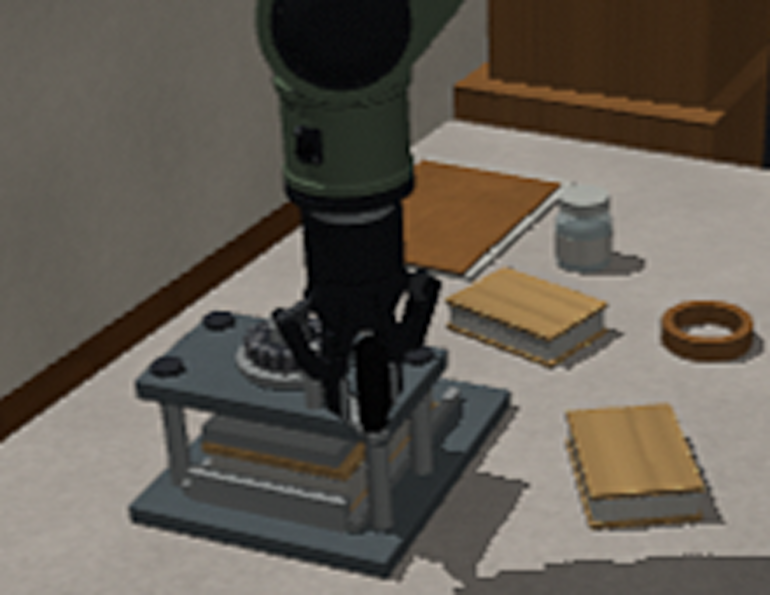

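The second stroke reached the pin with no tightness yet. The platen is now low over the board. I'll go back for stroke 3.

>>> servo_tool(plan=[[-5,-8,0,0.07,0.2],[-11,-17,0,0.14,0.2],[-16,-26,0,0.2,0.2],[-20,-36,0,0.27,0.2],[-23,-45,0,0.34,0.2],[-25,-55,0,0.41,0.2],[-27,-65,0,0.48,0.2],[-28,-75,0,0.54,0.2],[-28,-85,0,0.61,0.2],[-28,-95,0,0.67,0.2]])

```text
clock: 17.37
position: [0.4904, 0.0823, 0.1646]
tool_rot: [3.141, 0.001, -3.046]
force: [1.5, 3.5, -0.1]
grip_width: 0.0343
```

>>> servo_tool(plan=[[1,-10,0,0.07,0.2],[3,-20,0,0.14,0.2],[6,-30,0,0.2,0.2],[9,-40,0,0.27,0.2],[13,-49,0,0.34,0.2],[18,-58,0,0.41,0.2],[23,-67,0,0.48,0.2],[29,-75,0,0.54,0.2],[35,-83,0,0.61,0.2],[42,-91,0,0.68,0.2]])

```text
clock: 18.2
position: [0.5323, -0.009, 0.1644]
tool_rot: [3.141, 0.001, -2.367]
force: [-1.1, 1.6, 1.0]
grip_width: 0.0342
```

>>> servo_tool(plan=[[-2,2,0,-0.02,0.2],[-4,4,0,-0.04,0.2],[-5,6,0,-0.05,0.2],[-7,8,0,-0.07,0.2],[-8,10,0,-0.09,0.2],[-10,12,0,-0.1,0.2],[-11,14,0,-0.12,0.2],[-13,16,0,-0.14,0.2],[-14,18,0,-0.15,0.2],[-16,20,0,-0.17,0.2]])

```text
clock: 19.03
position: [0.516, 0.0112, 0.1643]
tool_rot: [-3.141, 0.0, -2.542]
force: [1.1, 0.5, -0.5]
grip_width: 0.034
```

```bash
python3 - <<'E'
from h import *
o=bot.observe();print(o['clock'],o['position'],o['tool_rot'],o['force'])
for a in np.arange(-.51,.69,.1):
  print(round(a,2),np.round(G(a),1),np.round(G(a+.1)-G(a),1))
E
```

```text
19.0333 [0.51597218 0.01122323 0.16433193] [-3.14146404e+00  1.66134039e-04 -2.54159517e+00] [ 1.14089102  0.51841701 -0.45335401]
-0.51 [516.4  10.3] [-7.9 12.8]
-0.41 [508.5  23.1] [-6.6 13.5]
-0.31 [502.   36.5] [-5.2 14.1]
-0.21 [496.8  50.6] [-3.7 14.5]
-0.11 [493.1  65.1] [-2.3 14.8]
-0.01 [490.8  80. ] [-0.8 15. ]
0.09 [490.   94.9] [ 0.7 15. ]
0.19 [490.7 109.9] [ 2.2 14.8]
0.29 [492.9 124.7] [ 3.7 14.5]
0.39 [496.6 139.3] [ 5.1 14.1]
0.49 [501.7 153.4] [ 6.5 13.5]
0.59 [508.2 166.9] [ 7.8 12.8]
```

>>> servo_tool(plan=[[-1,1,0,-0.01,0.2],[-2,3,0,-0.02,0.2],[-3,4,0,-0.03,0.2],[-3,5,0,-0.04,0.2],[-4,6,0,-0.05,0.2],[-5,8,0,-0.06,0.2],[-6,9,0,-0.07,0.2],[-6,10,0,-0.08,0.2],[-7,11,0,-0.09,0.2],[-8,12,0,-0.1,0.2]])

```text
clock: 19.87
position: [0.508, 0.0231, 0.1643]
tool_rot: [-3.142, 0.0, -2.641]
force: [-0.7, 0.2, 0.2]
grip_width: 0.0343
```

>>> servo_tool(plan=[[-1,1,0,-0.01,0.2],[-1,3,0,-0.02,0.2],[-2,4,0,-0.03,0.2],[-3,6,0,-0.04,0.2],[-3,7,0,-0.05,0.2],[-4,8,0,-0.06,0.2],[-5,9,0,-0.07,0.2],[-5,11,0,-0.08,0.2],[-6,12,0,-0.09,0.2],[-6,14,0,-0.1,0.2]])

```text
clock: 20.7
position: [0.5017, 0.0369, 0.1642]
tool_rot: [-3.141, -0.0, -2.742]
force: [-1.2, -2.9, -0.1]
grip_width: 0.0341
```

>>> servo_tool(plan=[[0,1,0,-0.01,0.2],[-1,3,0,-0.02,0.2],[-1,4,0,-0.03,0.2],[-2,6,0,-0.04,0.2],[-2,7,0,-0.05,0.2],[-3,8,0,-0.06,0.2],[-3,10,0,-0.07,0.2],[-4,11,0,-0.08,0.2],[-4,13,0,-0.09,0.2],[-5,14,0,-0.1,0.2]])

```text
clock: 21.53
position: [0.4972, 0.0513, 0.1644]
tool_rot: [3.142, 0.0, -2.841]
force: [2.2, -0.9, 0.2]
grip_width: 0.0342
```

>>> servo_tool(plan=[[0,1,0,-0.01,0.2],[-1,3,0,-0.02,0.2],[-1,4,0,-0.03,0.2],[-1,6,0,-0.04,0.2],[-2,7,0,-0.05,0.2],[-2,9,0,-0.06,0.2],[-3,10,0,-0.07,0.2],[-3,12,0,-0.08,0.2],[-4,13,0,-0.09,0.2],[-4,14,0,-0.1,0.2]])

```text
clock: 22.37
position: [0.4929, 0.0652, 0.1643]
tool_rot: [3.142, 0.0, -2.941]
force: [0.1, -2.1, -0.8]
grip_width: 0.034
```

>>> servo_tool(plan=[[0,1,0,-0.01,0.2],[0,3,0,-0.02,0.2],[-1,4,0,-0.03,0.2],[-1,6,0,-0.04,0.2],[-1,7,0,-0.05,0.2],[-1,9,0,-0.06,0.2],[-2,10,0,-0.07,0.2],[-2,12,0,-0.08,0.2],[-2,13,0,-0.09,0.2],[-2,15,0,-0.1,0.2]])

```text
clock: 23.2
position: [0.4908, 0.0799, 0.1642]
tool_rot: [-3.141, -0.0, -3.042]
force: [-1.8, -3.1, 0.4]
grip_width: 0.0339
```

>>> servo_tool(plan=[[0,1,0,-0.01,0.2],[0,3,0,-0.02,0.2],[0,4,0,-0.03,0.2],[0,6,0,-0.04,0.2],[0,7,0,-0.05,0.2],[0,9,0,-0.06,0.2],[-1,10,0,-0.07,0.2],[-1,12,0,-0.08,0.2],[-1,13,0,-0.09,0.2],[-1,15,0,-0.1,0.2]])

```text
clock: 24.03
position: [0.4902, 0.095, 0.1644]
tool_rot: [-3.142, 0.0, -3.142]
force: [1.6, -3.0, 0.1]
grip_width: 0.0344
```

>>> servo_tool(plan=[[0,1,0,-0.01,0.2],[0,3,0,-0.02,0.2],[0,4,0,-0.03,0.2],[0,6,0,-0.04,0.2],[0,7,0,-0.05,0.2],[0,9,0,-0.06,0.2],[0,10,0,-0.07,0.2],[1,12,0,-0.08,0.2],[1,13,0,-0.09,0.2],[1,15,0,-0.1,0.2]])

```text
clock: 24.87
position: [0.4909, 0.11, 0.1642]
tool_rot: [-3.141, -0.0, 3.042]
force: [1.0, -2.8, -1.2]
grip_width: 0.0341
```

>>> servo_tool(plan=[[0,1,0,-0.01,0.2],[0,3,0,-0.02,0.2],[0,4,0,-0.03,0.2],[1,6,0,-0.04,0.2],[1,7,0,-0.05,0.2],[1,9,0,-0.06,0.2],[1,10,0,-0.07,0.2],[2,12,0,-0.08,0.2],[2,13,0,-0.09,0.2],[2,15,0,-0.1,0.2]])

```text
clock: 25.7
position: [0.4931, 0.125, 0.1643]
tool_rot: [-3.142, 0.0, 2.942]
force: [0.5, -2.7, 0.1]
grip_width: 0.0339
```

>>> servo_tool(plan=[[0,1,0,-0.01,0.2],[1,3,0,-0.02,0.2],[1,4,0,-0.03,0.2],[1,6,0,-0.04,0.2],[2,7,0,-0.05,0.2],[2,9,0,-0.06,0.2],[2,10,0,-0.07,0.2],[3,12,0,-0.08,0.2],[3,13,0,-0.09,0.2],[4,14,0,-0.1,0.2]])

```text
clock: 26.53
position: [0.4968, 0.1391, 0.1642]
tool_rot: [-3.141, -0.0, 2.842]
force: [-2.6, -1.8, 0.3]
grip_width: 0.0344
```

>>> servo_tool(plan=[[1,1,0,-0.01,0.2],[1,3,0,-0.02,0.2],[2,4,0,-0.03,0.2],[2,6,0,-0.04,0.2],[3,7,0,-0.05,0.2],[3,8,0,-0.06,0.2],[4,10,0,-0.07,0.2],[4,11,0,-0.08,0.2],[5,13,0,-0.09,0.2],[5,14,0,-0.1,0.2]])

```text
clock: 27.37
position: [0.5022, 0.1523, 0.1643]
tool_rot: [-3.141, 0.0, 2.741]
force: [3.2, -9.6, -0.4]
grip_width: 0.034
```

```bash
python3 - <<'E'
from h import *
s=bot.grab_frame('side')
cv2.imwrite('pics/j_s.png',cv2.resize(s[190:270,170:330],None,fx=5,fy=5,interpolation=cv2.INTER_CUBIC))
E
```

```text
(no output)
```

View pics/j_s.png

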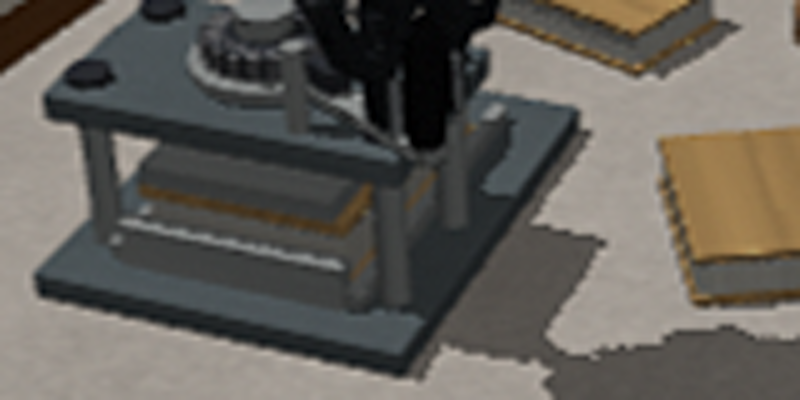

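The platen now rests on the top board (around (250,200) in the crop) and the force has risen to ~10 N, so it is coming tight. I'll go on in small steps.

>>> servo_tool(plan=[[0,1,0,-0.01,0.2],[1,2,0,-0.01,0.2],[1,3,0,-0.02,0.2],[2,4,0,-0.02,0.2],[2,5,0,-0.03,0.2],[3,6,0,-0.04,0.2],[3,6,0,-0.04,0.2],[3,7,0,-0.05,0.2],[4,8,0,-0.06,0.2],[4,8,0,-0.06,0.2]])

```text
clock: 28.25
position: [0.5055, 0.1595, 0.1642]
tool_rot: [-3.139, -0.0, 2.681]
force: [-5.6, -11.4, 5.7]
grip_width: 0.0345
```

>>> servo_tool(plan=[[1,1,0,-0.01,0.2],[1,2,0,-0.01,0.2],[2,3,0,-0.02,0.2],[2,4,0,-0.02,0.2],[3,5,0,-0.03,0.2],[3,6,0,-0.04,0.2],[3,6,0,-0.04,0.2],[4,7,0,-0.05,0.2],[4,8,0,-0.06,0.2],[4,8,0,-0.06,0.2]])

```text
clock: 29.08
position: [0.5093, 0.1664, 0.1641]
tool_rot: [-3.137, -0.0, 2.62]
force: [-6.1, -17.5, 8.2]
grip_width: 0.0339
```

>>> servo_tool(plan=[[1,1,0,-0.01,0.2],[1,2,0,-0.01,0.2],[2,3,0,-0.02,0.2],[2,4,0,-0.02,0.2],[3,5,0,-0.03,0.2],[3,5,0,-0.04,0.2],[4,6,0,-0.04,0.2],[4,6,0,-0.04,0.2],[4,6,0,-0.04,0.2],[4,6,0,-0.04,0.2]])

```text
clock: 29.92
position: [0.5118, 0.1706, 0.1639]
tool_rot: [-3.133, -0.001, 2.58]
force: [-18.0, -27.5, 19.9]
grip_width: 0.0346
```

```bash
python3 - <<'E'
from h import *
o=bot.observe();print(o['clock'],o['position'],o['tool_rot'],o['force'],o['moment'])
c=bot.calibration('wrist')
w=bot.grab_frame('wrist');cv2.imwrite('pics/k_w.png',w)
s=bot.grab_frame('side')
cv2.imwrite('pics/k_s.png',cv2.resize(s[180:270,170:330],None,fx=5,fy=5,interpolation=cv2.INTER_CUBIC))
E
```

```text
29.9167 [0.51183122 0.17055925 0.16393964] [-3.13302887e+00 -1.06726905e-03  2.57958757e+00] [-18.02376384 -27.46977003  19.85555127] [-5.85017878  3.96104579 -0.06027098]
```

View pics/k_s.png

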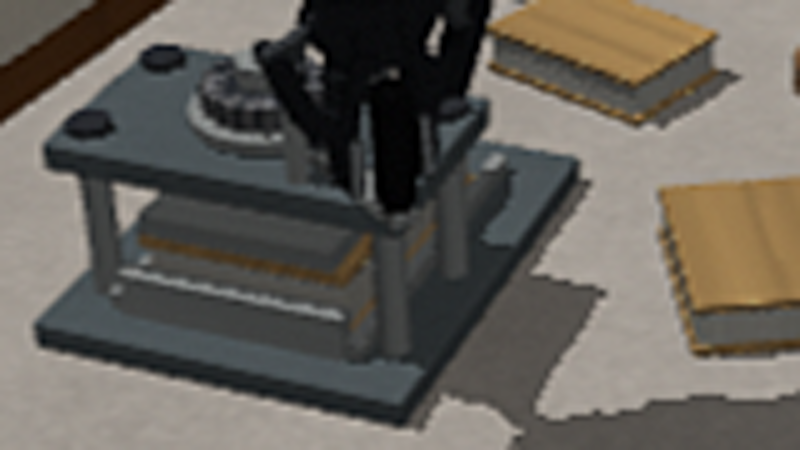

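View pics/k_w.png

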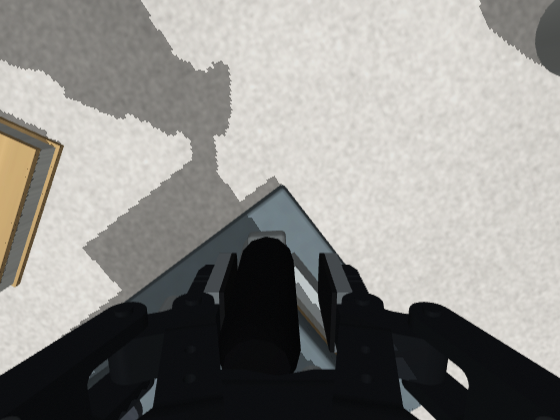

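33 N at a spot where stroke 2 passed freely with 3 N, so the screw is tight, not the pin. To confirm, I'll ratchet back a bit more than a tooth and drive again: a tight screw must block well short of the pin.

>>> servo_tool(plan=[[-3,-6,0,0.05,0.2],[-7,-13,0,0.1,0.2],[-11,-21,0,0.16,0.2],[-14,-29,0,0.21,0.2],[-17,-38,0,0.27,0.2],[-20,-48,0,0.34,0.2],[-22,-59,0,0.41,0.2],[-22,-70,0,0.48,0.2],[-22,-82,0,0.56,0.2],[-22,-88,0,0.6,0.2]])

```text
clock: 30.85
position: [0.4922, 0.0864, 0.1644]
tool_rot: [3.141, 0.001, -3.097]
force: [-1.1, 0.4, -0.4]
grip_width: 0.0343
```

>>> servo_tool(plan=[[0,2,0,-0.01,0.2],[0,4,0,-0.02,0.2],[0,6,0,-0.04,0.2],[0,8,0,-0.05,0.2],[0,10,0,-0.06,0.2],[0,11,0,-0.07,0.2],[0,12,0,-0.08,0.2],[0,13,0,-0.09,0.2],[0,14,0,-0.1,0.2],[0,15,0,-0.1,0.2]])

```text
clock: 31.68
position: [0.492, 0.1021, 0.1643]
tool_rot: [-3.142, -0.0, 3.082]
force: [-0.6, -1.0, -0.2]
grip_width: 0.034
```

>>> servo_tool(plan=[[0,1,0,-0.01,0.2],[0,2,0,-0.01,0.2],[0,3,0,-0.02,0.2],[0,4,0,-0.03,0.2],[0,5,0,-0.04,0.2],[0,6,0,-0.04,0.2],[0,7,0,-0.05,0.2],[0,8,0,-0.06,0.2],[0,9,0,-0.06,0.2],[0,10,0,-0.07,0.2]])

```text
clock: 32.52
position: [0.492, 0.1121, 0.1643]
tool_rot: [-3.142, 0.0, 3.013]
force: [0.4, 0.1, -0.5]
grip_width: 0.0339
```

>>> servo_tool(plan=[[0,1,0,-0.01,0.2],[0,2,0,-0.01,0.2],[0,3,0,-0.02,0.2],[0,4,0,-0.03,0.2],[1,5,0,-0.04,0.2],[1,6,0,-0.04,0.2],[1,7,0,-0.05,0.2],[1,8,0,-0.06,0.2],[1,9,0,-0.06,0.2],[1,10,0,-0.07,0.2]])

```text
clock: 33.35
position: [0.493, 0.1221, 0.1643]
tool_rot: [3.142, 0.0, 2.943]
force: [0.6, -0.7, 0.1]
grip_width: 0.0339
```

>>> servo_tool(plan=[[0,1,0,-0.01,0.2],[0,2,0,-0.01,0.2],[1,3,0,-0.02,0.2],[1,4,0,-0.03,0.2],[1,5,0,-0.04,0.2],[1,6,0,-0.04,0.2],[2,7,0,-0.05,0.2],[2,8,0,-0.06,0.2],[2,9,0,-0.06,0.2],[3,10,0,-0.07,0.2]])

```text
clock: 34.18
position: [0.4959, 0.1321, 0.1643]
tool_rot: [-3.141, -0.0, 2.873]
force: [-0.5, -1.0, -0.2]
grip_width: 0.0344
```

```bash
python3 - <<'E'
from h import *
o=bot.observe();print(o['clock'],o['position'],o['force'])
w=bot.grab_frame('wrist');cv2.imwrite('pics/l_w.png',w)
E
```

```text
34.1833 [0.49587642 0.13205583 0.16429498] [-0.45263643 -1.01708669 -0.21112598]
```

View pics/l_w.png

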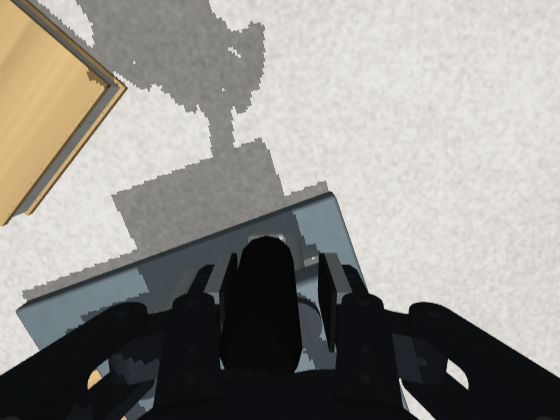

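>>> servo_tool(plan=[[0,1,0,-0.01,0.2],[1,2,0,-0.01,0.2],[1,3,0,-0.02,0.2],[2,4,0,-0.03,0.2],[2,5,0,-0.04,0.2],[2,6,0,-0.04,0.2],[3,7,0,-0.05,0.2],[3,8,0,-0.06,0.2],[3,9,0,-0.06,0.2],[4,10,0,-0.07,0.2]])

```text
clock: 35.07
position: [0.4997, 0.142, 0.1642]
tool_rot: [-3.141, -0.0, 2.803]
force: [-3.5, -1.6, 0.5]
grip_width: 0.0341
```

>>> servo_tool(plan=[[0,1,0,-0.01,0.2],[1,2,0,-0.01,0.2],[1,3,0,-0.02,0.2],[2,4,0,-0.03,0.2],[2,5,0,-0.04,0.2],[2,6,0,-0.04,0.2],[3,7,0,-0.05,0.2],[3,8,0,-0.06,0.2],[4,8,0,-0.06,0.2],[4,9,0,-0.07,0.2]])

```text
clock: 35.9
position: [0.5036, 0.1502, 0.1641]
tool_rot: [-3.14, -0.001, 2.732]
force: [-0.5, -7.9, -0.6]
grip_width: 0.0341
```

>>> servo_tool(plan=[[0,1,0,-0.01,0.2],[1,2,0,-0.01,0.2],[1,3,0,-0.02,0.2],[2,4,0,-0.02,0.2],[2,5,0,-0.03,0.2],[3,6,0,-0.04,0.2],[3,6,0,-0.04,0.2],[3,6,0,-0.04,0.2],[3,6,0,-0.04,0.2],[3,6,0,-0.04,0.2]])

```text
clock: 36.73
position: [0.5062, 0.1558, 0.164]
tool_rot: [-3.139, -0.001, 2.692]
force: [-6.2, -9.0, 3.5]
grip_width: 0.0344
```

>>> servo_tool(plan=[[1,1,0,-0.01,0.2],[1,2,0,-0.01,0.2],[1,3,0,-0.02,0.2],[2,4,0,-0.02,0.2],[2,5,0,-0.03,0.2],[3,6,0,-0.04,0.2],[3,7,0,-0.05,0.2],[3,7,0,-0.05,0.2],[4,8,0,-0.06,0.2],[4,8,0,-0.06,0.2]])

```text
clock: 37.57
position: [0.5099, 0.163, 0.1639]
tool_rot: [-3.137, -0.001, 2.63]
force: [-9.2, -13.9, 7.2]
grip_width: 0.0342
```

```bash
python3 - <<'E'
from h import *
o=bot.observe();print(o['clock'],o['position'],o['force'],o['tool_rot'])
w=bot.grab_frame('wrist');cv2.imwrite('pics/m_w.png',w)
E
```

```text
37.5667 [0.50987039 0.16298176 0.16392226] [ -9.2205129  -13.86163472   7.1549363 ] [-3.13722972e+00 -1.07717263e-03  2.63045009e+00]
```

View pics/m_w.png

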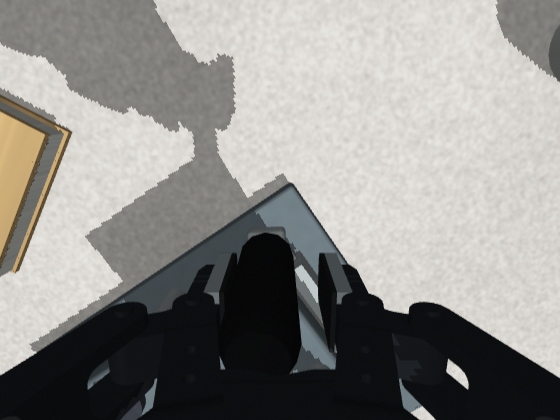

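```bash
python3 - <<'E'
from h import *
for n,p,F in [('s1 pin',(514.7,179),(-19.9,-30.3)),('s2 pin',(517.5,176.3),(-5.4,-6.5)),('s2 pre',(512,168.3),(-3.3,-1.2)),('s3',(502.2,152.3),(3.2,-9.6)),('s3',(505.5,159.5),(-5.6,-11.4)),('s3',(509.3,166.4),(-6.1,-17.5)),('s3 end',(511.8,170.6),(-18,-27.5)),('s4',(499.7,142),(-3.5,-1.6)),('s4',(503.6,150.2),(-.5,-7.9)),('s4',(506.2,155.8),(-6.2,-9)),('s4',(509.9,163),(-9.2,-13.9))]:
    q=R.T@(np.array(p)/1000-O); h=np.arctan2(q[1],-q[0]); t=R@np.array([np.sin(h),np.cos(h)]);r=R@np.array([-np.cos(h),np.sin(h)])
    print(n,'h',round(h,3),'r',round(1000*np.hypot(*q),1),'Ft',round(-np.dot(F,t),1),'Fr',round(np.dot(F,r),1))
E
ls pics
```

```text
s1 pin h 0.681 r 150.7 Ft 36.2 Fr -0.3
s2 pin h 0.677 r 146.9 Ft 8.4 Fr 0.9
s2 pre h 0.611 r 147.4 Ft 2.7 Fr 2.3
s3 h 0.485 r 149.1 Ft 7.6 Fr -6.6
s3 h 0.538 r 149.0 Ft 12.7 Fr 0.1
s3 h 0.591 r 148.8 Ft 18.3 Fr -3.0
s3 end h 0.624 r 148.7 Ft 32.8 Fr 1.6
s4 h 0.414 r 147.9 Ft 2.6 Fr 2.8
s4 h 0.475 r 147.0 Ft 7.5 Fr -2.5
s4 h 0.517 r 146.8 Ft 10.8 Fr 1.9
s4 h 0.572 r 146.7 Ft 16.6 Fr 1.7
a_scene.png
a_side.png
a_wrist.png
b_s.png
b_w.png
c_w.png
crop1.png
crop2.png
d_s.png
d_w.png
e_s.png
e_w.png
f_w.png
g_s.png
g_w.png
i_s.png
j_s.png
k_s.png
k_w.png
l_w.png
m_w.png
```

>>> servo_tool(plan=[[1,1,0,-0.01,0.2],[1,2,0,-0.01,0.2],[2,3,0,-0.02,0.2],[2,4,0,-0.02,0.2],[3,5,0,-0.03,0.2],[3,6,0,-0.04,0.2],[4,7,0,-0.05,0.2],[4,8,0,-0.05,0.2],[5,9,0,-0.06,0.2],[5,9,0,-0.06,0.2]])

```text
clock: 38.45
position: [0.5137, 0.1695, 0.1637]
tool_rot: [-3.132, -0.001, 2.569]
force: [-20.1, -28.2, 18.2]
grip_width: 0.0342
```

Blocked at h≈0.625, 7 mm short of the pin, with 35 N. I'll do one more full return and drive to see that the screw holds.

>>> servo_tool(plan=[[-5,-8,0,0.06,0.2],[-10,-17,0,0.13,0.2],[-15,-26,0,0.19,0.2],[-18,-35,0,0.26,0.2],[-21,-44,0,0.32,0.2],[-23,-54,0,0.39,0.2],[-25,-63,0,0.45,0.2],[-25,-73,0,0.52,0.2],[-25,-82,0,0.58,0.2],[-25,-91,0,0.65,0.2]])

```text
clock: 39.28
position: [0.4913, 0.0833, 0.1645]
tool_rot: [3.141, 0.001, -3.058]
force: [0.7, -0.1, -0.1]
grip_width: 0.0341
```

>>> servo_tool(plan=[[1,-10,0,0.07,0.2],[3,-20,0,0.14,0.2],[6,-30,0,0.2,0.2],[9,-40,0,0.27,0.2],[13,-49,0,0.34,0.2],[18,-58,0,0.41,0.2],[23,-67,0,0.48,0.2],[29,-75,0,0.54,0.2],[35,-83,0,0.61,0.2],[42,-91,0,0.68,0.2]])

```text
clock: 40.12
position: [0.5334, -0.0079, 0.1644]
tool_rot: [3.141, 0.001, -2.377]
force: [0.8, 0.8, 0.4]
grip_width: 0.0341
```

>>> servo_tool(plan=[[-2,2,0,-0.02,0.2],[-4,4,0,-0.04,0.2],[-5,6,0,-0.05,0.2],[-7,8,0,-0.07,0.2],[-8,10,0,-0.09,0.2],[-10,12,0,-0.1,0.2],[-11,14,0,-0.12,0.2],[-13,16,0,-0.14,0.2],[-14,18,0,-0.15,0.2],[-16,20,0,-0.17,0.2]])

```text
clock: 40.95
position: [0.5178, 0.0115, 0.1645]
tool_rot: [-3.14, 0.001, -2.553]
force: [11.8, -7.5, -7.4]
grip_width: 0.0342
```

>>> servo_tool(plan=[[-1,1,0,-0.01,0.2],[-1,2,0,-0.02,0.2],[-2,3,0,-0.02,0.2],[-3,4,0,-0.03,0.2],[-3,5,0,-0.04,0.2],[-4,6,0,-0.05,0.2],[-5,7,0,-0.05,0.2],[-5,7,0,-0.05,0.2],[-5,7,0,-0.05,0.2],[-5,7,0,-0.05,0.2]])

```text
clock: 41.78
position: [0.5135, 0.0181, 0.1646]
tool_rot: [-3.139, 0.002, -2.603]
force: [14.9, -11.1, -9.5]
grip_width: 0.034
```

>>> servo_tool(plan=[[-1,1,0,-0.01,0.2],[-1,2,0,-0.02,0.2],[-2,3,0,-0.02,0.2],[-3,4,0,-0.03,0.2],[-3,5,0,-0.04,0.2],[-4,6,0,-0.05,0.2],[-5,8,0,-0.06,0.2],[-5,8,0,-0.06,0.2],[-5,8,0,-0.06,0.2],[-5,8,0,-0.06,0.2]])

```text
clock: 42.62
position: [0.5102, 0.0239, 0.1648]
tool_rot: [-3.136, 0.004, -2.665]
force: [29.1, -24.8, -16.3]
grip_width: 0.0342
```

```bash
python3 - <<'E'
from h import *
o=bot.observe();print(o['clock'],o['position'],o['force'])
for p in [(517.8,11.5),(513.5,18.1),tuple(o['position'][:2]*1000)]:
    q=R.T@(np.array(p)/1000-O); print(np.arctan2(q[1],-q[0]))
E
```

```text
42.6167 [0.51017328 0.0239436  0.16477702] [ 29.07135016 -24.84783449 -16.29665258]
-0.5086601640285197
-0.4554962398343753
-0.41011216235083897
```

Blocked again at h≈-0.41, far from either pin and about three 0.345 rad teeth from the earlier block, at 38 N. The screw is at its stop and holding. I'll ease off, open and lift clear.

>>> servo_tool(plan=[[2,-3,0,0.02,0.2],[4,-6,0,0.05,0.2],[4,-7,0,0.05,0],[4,-7,0,0.05,-1],[4,-7,0,0.05,-1],[4,-7,0,0.05,-1],[4,-7,0,0.05,-1],[4,-7,30,0.05,-1],[4,-7,65,0.05,-1],[4,-7,105,0.05,-1]])

```text
clock: 43.45
position: [0.5098, 0.0208, 0.2698]
tool_rot: [3.14, -0.002, -2.61]
force: [1.3, -0.4, 0.3]
grip_width: 0.0855
```

>>> servo_tool(plan=[[0,0,20,0,-1],[-10,-20,30,0,-1],[-20,-50,30,0,-1],[-20,-80,30,0,-1],[-20,-100,30,0,-1],[-20,-100,30,0,-1],[-20,-100,30,0,-1],[-20,-100,30,0,-1],[-20,-100,30,0,-1],[-20,-100,30,0,-1]])

```text
clock: 44.28
position: [0.4911, -0.0789, 0.2993]
tool_rot: [3.141, 0.0, -2.609]
force: [-0.3, 0.1, 0.9]
grip_width: 0.0858
```

```bash
python3 - <<'E'
from h import *
o=bot.observe();print(o['clock'],o['position'],o['force'],np.abs(o['qd']).max())
s=bot.grab_frame('side');f=bot.grab_frame('scene')
cv2.imwrite('pics/n_s.png',cv2.resize(s[150:340,150:360],None,fx=3,fy=3,interpolation=cv2.INTER_CUBIC))
cv2.imwrite('pics/n_f.png',f)
c=bot.calibration('scene')
P=lambda x,y,z:np.r_[O+R@np.array([x,y])/1000,z/1000]
print('front corners at home',[proj(c,P(x,-145,72)) for x in(-70,70)])
E
```

```text
44.2833 [ 0.49106428 -0.07887229  0.29933056] [-0.32511144  0.13147486  0.90484256] 0.00382671630770342
front corners at home [[296.0, 245.0], [337.0, 260.0]]
```

View pics/n_s.png

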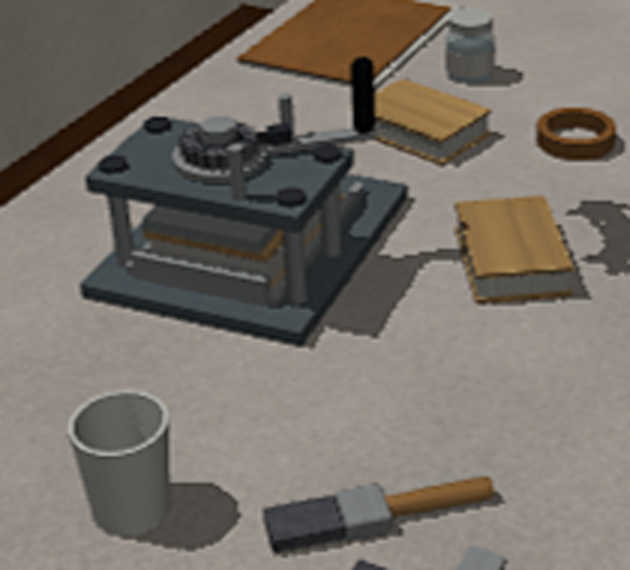

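View pics/n_f.png

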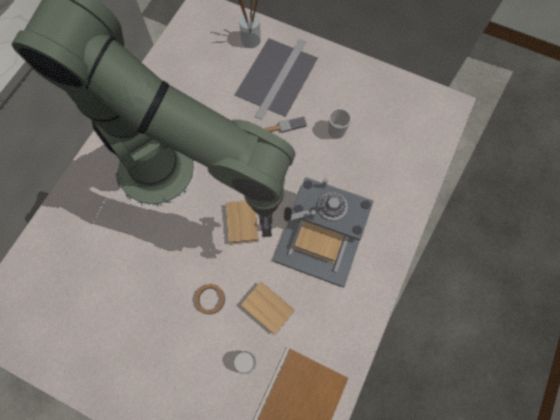

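The block's front edge runs (296,246)–(337,262) in the scene view, against (296,245)–(337,260) predicted for home. The platen lies on the board, the bystanders are where they were, and the gripper is clear. I'm handing in.

```bash
python3 -c "
from workcell import bot
print(bot.job_done())"
```

```text
the job is handed in; nothing more can be done
None
```

I pushed the block home against the back stop and screwed the platen down tight with the ratchet handle. I then let go, lifted clear and handed in at about 44 s.

**Block:** At the back stop the push force rose from 13 to 22 N with no further movement. In the last scene picture its front edge is within about 2 pixels of the home prediction.

**Screw:** I made three driving strokes, then two more to check.
- The handle first stopped under about 33–35 N at 0.625 rad, 7 mm short of the pin.
- On the last check it stopped at about -0.41 rad under 38 N, far from both pins. That is three ratchet teeth from the first stop, so the screw was at its own stop.
- I had no direct reading of the screw angle. It is judged from these forces and from the platen lying on the board in the picture.

**One check disagreed:** On the first check stroke, after only a partial return, the handle did not block at the next tooth as I expected. It moved freely and blocked again at about the same angle as before. The full return that followed gave the consistent result above.

**Bystanders:** The jar, tape, pot and brush look unmoved in the last pictures, and the gripper was touching nothing.

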